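# Hold the tea strainer over the mug

### The job

Take the tea strainer out of the utensil crate, carry it across the hob over the pots without touching them, and hold it by its handle above the mug on the board, level and centred, with its base about one centimetre above the rim and nothing touching the mug, so that I can pour the tea through it. Finish while still holding it there: do not set it down or let go. Leave everything else where it is.

Things in the scene. Friction and masses are not known exactly. Their poses are not given: they have to be found in the camera images.
- strainer: Tea strainer lying in the crate on its flat base, 88 to 150 g: perforated steel bowl 45 mm high, 52 mm wide at the base, 70 mm at the rim; black plastic handle along its own -x, from 31 to 146 mm from the bowl's axis, 12 mm wide (y), 9 mm thick; on the far side a wire ear to 49 mm along +x. Origin: centre of the underside of the base; z up through the mouth.
- strainer_grip (a point): A good place to grip the strainer: in the middle of the handle's section, 68 mm from the bowl's axis (own -x) and 40.5 mm above the underside of the base. Axes as the strainer's. The strainer's weight lies near the bowl's axis, so it pulls that end down a little.
- strainer_base (a point): Centre of the underside of the strainer's base (the strainer's origin). Axes as the strainer's.
- crate: Fixed open plywood utensil crate on the worktop, left or right of the hob: 302 mm (own x) by 250 mm (own y), 60 mm high, walls and floor 6 mm thick. Origin: centre of its underside. The utensils lie side by side in it, roughly along its y, their order varying.
- board: Fixed wooden chopping board on the other side of the hob: 300 mm (own x) by 250 mm (own y), 18 mm thick. The mug, the tumbler and the jar stand on it, in varying order. Origin: centre of its underside.
- mug: White ceramic mug with a side handle, the only vessel with one, standing upright on the board: 95 mm high, 86 mm wide at the rim, wall 4 mm, 290 to 440 g, loose. Origin: centre of its underside, z up, handle along its own +y.
- mug_rim (a point): Centre of the mug's mouth, level with its rim. Axes as the mug's.
- tumbler: Bystander: white ceramic tumbler without handle, 70 mm wide, 85 mm high, on the board. Origin: centre of its underside.
- jar: Bystander: closed white sugar jar with a steel cap, 72 mm wide, 95 mm high, on the board. Origin: centre of its underside.
- stockpot: Bystander: lidded steel stockpot on the rear zone of the hob between crate and board, 196 mm wide over the lid, 255 mm over its two side handles (along its own y), 155 mm high to the top of the lid knob. Origin: centre of its underside.
- teapot: Bystander: blue ceramic teapot on the front zone of the hob, body 120 mm wide, 210 mm long over spout (own -y) and handle (own +y), 132 mm high. Origin: centre of its underside.
- scoop: Bystander in the crate: small plain steel measuring scoop, solid cup 50 mm wide and 28 mm high, flat steel handle along its own -x to 97 mm. Origin: centre of the underside of the cup.
- spoon: Bystander in the crate: wooden spoon lying flat, bowl 38 mm wide and 10 mm high, handle along its own -x to 150 mm. Origin: under the middle of its bowl.
- peeler: Bystander in the crate beside the spoon's handle: vegetable peeler with black handle, 141 mm long (own x), 20 mm wide, 10 mm high. Origin: near its middle, on its underside.
- hob: Fixed two-zone black glass induction hob in the worktop between crate and board, 510 mm (own x) by 290 mm (own y), 4 mm thick. Origin: centre of its underside. Stockpot and teapot stand on it.
Mind the look-alikes: they are no part of the job. Leave any green look-alike of the strainer alone.

How it is judged (in metres and radians):
On the way, in this order (a step that is already met when the one before it is completed fails the run):
1. the strainer is lifted clear out of the crate (z of strainer_base in the frame of crate above 0.09 m and contact force between strainer and the fingers above 0.5 N), for 0.2 s.
2. the strainer is carried across above the hob (x of strainer_base in the frame of hob between -0.255 and 0.255 m and y of strainer_base in the frame of hob between -0.12 and 0.12 m and z of strainer_base in the frame of hob above 0.1 m), for 0.05 s.
At the end, for the whole second after the job is handed in: The strainer is held still by the gripper over the mug: base centre within 12 mm of the mug's axis, 3 to 22 mm above the rim, level within 8 degrees, carried by the fingers alone; nothing touches the mug, and mug, tumbler and jar stand within 20 mm of where they stood (horizontal distance between strainer_base and mug_rim below 0.012 m and z of strainer_base in the frame of mug_rim between 0.003 and 0.022 m and angle between strainer's own z axis and vertical below 0.14 rad and linear speed of strainer below 0.02 m/s and contact force between strainer and the fingers above 0.5 N and contact force between strainer and mug below 0.05 N and contact force between mug and the arm below 0.05 N and contact force between mug and the fingers below 0.05 N and contact force between strainer and tumbler below 0.05 N and contact force between strainer and jar below 0.05 N and contact force between strainer and stockpot below 0.05 N and contact force between strainer and teapot below 0.05 N and angle between mug's own z axis and vertical below 0.06 rad and distance of each of mug, tumbler, jar from where it was at the start of the episode below 0.02 m); the arm keeps its last pose, push and grip.
It fails at once if the mug is moved by more than 20 mm or tipped (distance of mug from where it was at the start of the episode above 0.02 m or angle between mug's own z axis and vertical above 0.25 rad).
It fails at once if something else on the board or hob is moved by more than 20 mm or tipped (distance of any of tumbler, jar, stockpot, teapot from where it was at the start of the episode above 0.02 m or angle between any of tumbler, jar, teapot's own z axis and vertical above 0.25 rad).
It fails at once if another utensil in the crate is moved by more than 40 mm (distance of any of scoop, spoon, peeler from where it was at the start of the episode above 0.04 m).
It fails at once if the strainer knocks against the stockpot or the teapot (contact force between strainer and stockpot above 1 N or contact force between strainer and teapot above 1 N).
It also fails if it takes over 45 s, if anything falls off the work surface, if the arm or the gripper's body presses on something with over 40 N, if the wrist force passes 120 N, or if a joint passes its speed limit or range.

### The arm

A 6-joint arm with a two-finger parallel gripper is mounted at the origin on the work surface. World frame = base frame: x ahead of the robot, y to its left, z up, the work surface at z = 0. Lengths are in mm, angles in degrees, forces in N, time in s.
With the tool pointing down it reaches from about 350 to 850 mm from the base axis. Payload 8.1 kg.
Tool frame: the origin (TCP) lies at the very end of the fingers, on their centre line; the grasp point (between the pads) lies 19 mm behind it (r.grasp_offset is the distance from the TCP to the grasp point, in mm); z points along the fingers, y is the line along which they close (so a half turn about z gives the same grasp; the last joint's range is limited). The gripper opens to 85 mm and grips with 20 to 120 N. Pads are 22 mm wide; open, the fingers measure 114 mm over their backs; the gripper's body (76 mm by 85 mm) begins 54 mm behind the grasp point. The pads swing forward as they close: fully open they stand 13 mm farther back than shut.
Start: joints at [62.716, 7.471, 85.268, -0, 87.261, -4.893], TCP at [228.536, 554.776, 231.292] pointing down, gripper open.
Joint ranges: [-169.43, 169.43], [-51.17, 129.36], [1.28, 143.12], [-76.62, 256.62], [0, 156.53], [-152.29, 152.29]. Speed limits (degrees/s): [136.94, 136.94, 159.86, 180, 180, 180].

### API

Orientations are given as [roll, pitch, yaw] about the fixed x, y, z axes, in that order (R = Rz(yaw) Ry(pitch) Rx(roll)).
In Python, from bench import r gives the robot as it stands.
- The arm moves only by the tool carry_out, never from a script. Its argument "commands" is a list of rows, each an object with "jaw": the finger opening in m, from 0 to 0.0854; "translation": the shift along the tool's x, y, z in m, a list of three; "spin": the turn about the tool's z in rad. A call has exactly 8 rows; each row shifts and turns the commanded pose from where the row before left it, along the tool's axes as they then stand; what a row does not reach is not made up. A row lasts 1/12 s, in which the tool goes at most 41.7 mm and 7.16 degrees, less where a joint would pass 70% of its speed; a pose out of reach is approached as far as the arm can. A call is refused whole if a number of a shift passes 0.0417 or a number of a turn 0.125, either way. A call with a gripper value outside its range is refused whole. The fingers move at their own pace and stop on an object; "squeeze" is the grip in N (left out, the last holds). Time passes only in rows, so rows that do not move let the fingers close, or fill a call up. It gives the time, the measured TCP pose, the force, the opening and the grip force at its end, in the units of the state.
- r.sense(): the state, without advancing time (a new reading comes with each control period).
- r.snapshot(name): name is "scene" or "top"; returns a dict with "pixels" (400x640x3 uint8, blue, green, red), "K" (3x3 intrinsics, pixels), "extrinsics" (4x4, takes a point from camera to world coordinates). Camera axes: x right, y down, z forward; pixel columns grow to the right and rows downward; lengths in mm; the calibration is good to about 2 mm. A picture is of the moment at which its call begins. There is no depth.
- r.hand_in(): hands the job in; it is judged then, once.
Trained networks look in a picture, given as the dict that the camera call returned (one of the last four; its "shot" number tells which), for a name from the list of things; names that differ only in an ending like _2 or _b are one class to them, and where a whole thing is asked for, a point or a joint stands for the part that bears it (a point fixed in the world has none). Each returns a list of dicts, best first, with "score" (0 to 1); they miss things now and then, are a little off and sometimes report something else, mostly with a low value. They report only what shows in the picture. A call takes as long as a camera call. They do not tell look-alikes from the thing itself.
- r.spot_in(picture, target): "xy" ([column, row] in pixels, amid what is visible of it).
- r.regions_of(picture, target): "pixels" (400x640 bool, what is visible of it) and "xy" ([column, row] in pixels, amid what is visible of it).
- r.landmark_of(picture, target): "xy" ([column, row] in pixels: a listed point, or the origin of a listed thing).
The state is a dict: "time": time; "joint_pos": joint angles; "qd": joint speeds; "joint_efforts": joint torques, N m; "tool_pos": TCP position; "tcp_rot": TCP orientation; "ft_force": force on the tool from outside, world axes, zero at the start; "wrist_torque": the same for the moment, N m; "finger_gap": finger opening in mm; "grip_force": force on a finger pad.
Only numpy, scipy, OpenCV 4.12 (cv2) and the standard library are available. Lean on these libraries where they do the work, as an engineer would, in place of code of your own. Each camera call takes 0.05 s, during which the arm holds its last target. There are 200 camera calls.

## Working session

There is one attempt and no reset: what is moved stays moved. The work goes in short steps, Python scripts to look and compute and a tool call to move; the robot and the scene stay as the last step left them, time stands still between calls to the robot, and variables do not carry over. Pictures are saved under pics/ and viewed, at most 10 in all, crops included, and the job is handed in when it is done.

Besides the shell and the picture viewer there is one more tool, called after "Call:" as name([rows], argument=value, ...), one row to a line, values as JSON. carry_out: Moves the arm, as the interface text tells. Its arguments: {"type":"object","properties":{"commands":{"type":"array","items":{"type":"object","properties":{"jaw":{"type":"number"},"translation":{"type":"array","items":{"type":"number"}},"spin":{"type":"number"}}}},"squeeze":{"type":"number"}},"required":["commands"]}

```bash
mkdir -p pics && cat > h.py <<'E'
import numpy as np, cv2
from bench import r
def proj(s,P):
    E=np.linalg.inv(np.array(s["extrinsics"])); p=E[:3,:3]@np.asarray(P,float)+E[:3,3]; q=np.array(s["K"])@p; return q[:2]/q[2]
def ray(s,xy):
    E=np.array(s["extrinsics"]); d=E[:3,:3]@np.linalg.solve(np.array(s["K"]),[xy[0],xy[1],1.]); return E[:3,3],d/np.linalg.norm(d)
def atz(s,xy,z):
    o,d=ray(s,xy); return o+d*(z-o[2])/d[2]
def tri(a,xa,b,xb):
    o1,d1=ray(a,xa);o2,d2=ray(b,xb); t=np.linalg.lstsq(np.c_[d1,-d2],o2-o1,rcond=None)[0]
    p,q=o1+d1*t[0],o2+d2*t[1]; return (p+q)/2,np.linalg.norm(p-q)
E
python3 - <<'E'
from h import *
np.set_printoptions(precision=1,suppress=True)
S=r.snapshot("scene");T=r.snapshot("top")
for n,s in(("scene",S),("top",T)):
    cv2.imwrite(f"pics/{n}0.png",s["pixels"]); print(n,np.array(s["extrinsics"])[:3,3],np.array(s["K"])[0,0])
for t in ["strainer","strainer_grip","strainer_base","crate","mug","mug_rim","board","tumbler","jar","stockpot","teapot","hob","scoop"]:
    print(t,[[(np.round(d["xy"],1).tolist(),round(float(d["score"]),2)) for d in r.landmark_of(s,t)[:3]] for s in (S,T)])
print(r.sense())
E
```

```text
scene [1016.2  723.1  877.9] 448.38274221701204
top [ 291.3  -21.6 1216.1] 401.83168923249053
strainer [[([360.5, 308.9], 0.92)], [([242.4, 160.7], 0.98), ([218.8, 280.1], 0.82)]]
strainer_grip [[([386.9, 317.0], 0.81), ([453.1, 249.4], 0.6)], [([215.4, 163.7], 0.9)]]
strainer_base [[([475.1, 256.9], 0.92), ([361.3, 306.7], 0.79), ([385.3, 287.7], 0.55)], [([241.1, 163.7], 0.66), ([216.5, 281.4], 0.63)]]
crate [[([374.7, 325.5], 0.79)], [([220.7, 164.2], 0.95)]]
mug [[([269.9, 175.5], 0.89)], [([437.6, 203.1], 0.65), ([243.5, 139.1], 0.23)]]
mug_rim [[([268.5, 149.0], 0.76), ([324.0, 230.5], 0.7)], [([444.0, 197.9], 0.64), ([214.3, 164.7], 0.16)]]
board [[([248.4, 195.2], 0.79)], [([424.9, 174.8], 0.71)]]
tumbler [[([258.3, 195.5], 0.95)], [([406.8, 167.4], 0.57)]]
jar [[([214.5, 193.1], 0.66)], [([441.2, 136.4], 0.77), ([437.1, 202.3], 0.36)]]
stockpot [[([270.9, 265.4], 0.95)], [([323.1, 127.8], 0.69), ([245.9, 193.0], 0.35)]]
teapot [[([326.9, 231.6], 0.78)], [([329.0, 197.6], 0.64)]]
hob [[([301.3, 251.7], 0.67)], [([323.0, 163.9], 0.61), ([436.8, 202.0], 0.42), ([425.2, 172.7], 0.35)]]
scoop [[([328.3, 329.6], 0.71), ([213.5, 195.2], 0.34)], [([241.0, 140.5], 0.72)]]
{'time': 1.4, 'joint_pos': array([62.7,  7.5, 85.3, -0. , 87.3, -4.9]), 'qd': array([ 0.1,  0. , -0. , -0. , -0.1, -0. ]), 'joint_efforts': array([ -0. , -56.9, -50.1,  -0. ,   0. ,  -0. ]), 'tool_pos': array([228.5, 554.8, 231.3]), 'tcp_rot': array([180. ,   0. , 157.6]), 'ft_force': array([-0.3, -0.2, -0.3]), 'wrist_torque': array([-0.1, -0. , -0. ]), 'grip_force': 0.0, 'finger_gap': 85.57227886323008}
```

View pics/scene0.png

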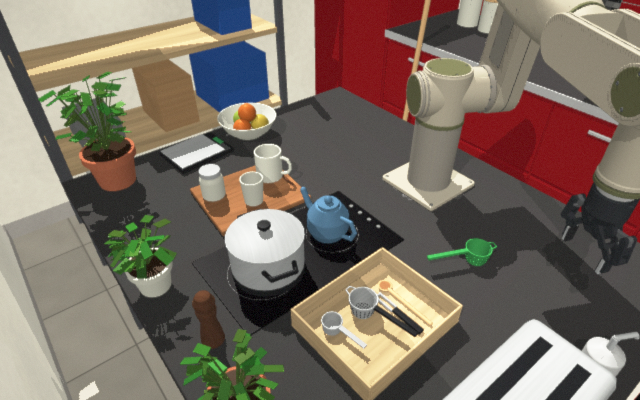

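View pics/top0.png

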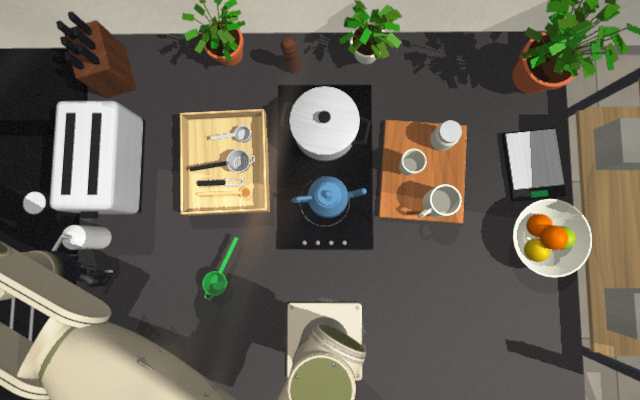

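Scene view: the strainer is in the crate with its bowl at about (362,303) and its handle running to (420,330). The mug is at (268,162), and the green look-alike at (478,252) lies on the worktop. Top view: strainer bowl at (238,160), handle end at (190,167), mug at (443,200) with its handle towards (427,212), and the pots in between. Next I'll enlarge the strainer and the mug.

```bash
python3 - <<'E'
from h import *
a=cv2.imread("pics/scene0.png");b=cv2.imread("pics/top0.png")
def c(i,x,y,w,h,k): 
    return cv2.resize(i[y:y+h,x:x+w],None,fx=k,fy=k,interpolation=cv2.INTER_CUBIC)
A=np.hstack([c(a,340,275,80,60,5),c(b,180,130,80,60,5)])
B=np.hstack([c(a,240,135,80,60,5),c(b,400,170,80,60,5)])
cv2.imwrite("pics/c1.png",np.vstack([A,B]))
S=r.snapshot("scene");T=r.snapshot("top")
for t in ["strainer","mug"]:
  for n,s in(("s",S),("t",T)):
    for d in r.regions_of(s,t)[:2]:
        m=np.array(d["pixels"]);ys,xs=np.nonzero(m);print(t,n,round(float(d["score"]),2),np.round(d["xy"]),m.sum(),xs.min(),xs.max(),ys.min(),ys.max())
E
```

```text
strainer s 0.87 [476. 249.] 831 427 495 238 264
strainer s 0.55 [365. 305.] 966 348 416 288 335
strainer t 0.92 [219. 275.] 672 203 238 237 299
strainer t 0.9 [232. 163.] 597 191 250 149 171
mug s 0.84 [269. 164.] 975 254 291 144 183
mug t 0.77 [441. 203.] 1015 419 461 184 216
```

View pics/c1.png

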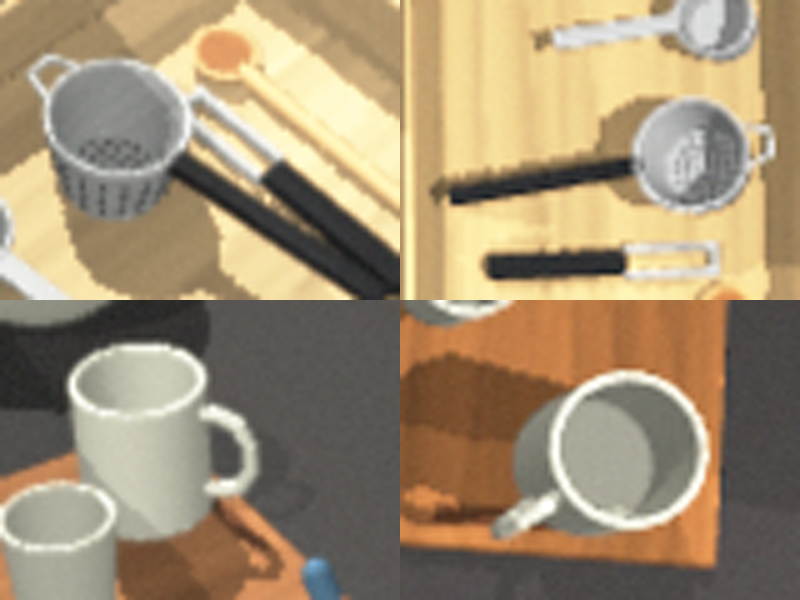

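Enlarged crops: the strainer rim centre is at about (363.2,297.8) in scene and (238.0,160.3) in top. The handle runs in top from (226.6,163) to (190,169), and the peeler and scoop are well clear of it. The mug rim centre is at about (267.2,150.7) in scene and (445.6,199.6) in top.

```bash
python3 - <<'E'
from h import *
np.set_printoptions(precision=1,suppress=True)
S=r.snapshot("scene");T=r.snapshot("top")
print("rim",tri(S,(363.2,297.8),T,(238.0,160.3)))
print("mugrim",tri(S,(267.2,150.7),T,(445.6,199.6)))
z=46.5
a=atz(T,(226.6,162.8),z);b=atz(T,(190,168.6),z);R=atz(T,(238,160.3),51)
print(a,b,R,"yaw +x", np.degrees(np.arctan2(*(a-b)[1::-1])),np.degrees(np.arctan2(*(R-b)[1::-1])),np.linalg.norm((R-b)[:2]))
c=atz(S,(375.2,308.0),z);d=atz(S,(340+350/5,275+278/5),z); print("scene handle",c,d,np.degrees(np.arctan2(*(c-d)[1::-1])))
for n,s in(("mug_rim",113),("stockpot",4),("teapot",4),("crate",0),("board",0),("hob",0),("tumbler",18),("jar",18)):
    print(n,[atz(q,r.landmark_of(q,n)[0]["xy"],s) for q in (S,T) if r.landmark_of(q,n)])
g=R+68*(b-R)/np.linalg.norm((b-R)[:2]);print("grip",g)
E
```

```text
rim (array([526. , 253.9,  50.8]), np.float64(1.6761738080837247))
mugrim (array([ 402.7, -336. ,  112.4]), np.float64(0.8555550964446894))
[520.1 288.1  46.5] [502.9 396.5  46.5] [526.6 253.3  51. ] yaw +x -81.00837319682797 -80.61179826409447 145.19966192321692
scene handle [521.3 290.9  46.5] [504.  382.5  46.5] -79.29971655402109
mug_rim [array([ 401.9, -339.8,  113. ]), array([ 416.8, -338.7,  113. ])]
stockpot [array([625. ,  -2.4,   4. ]), array([629. ,  -3.9,   4. ])]
teapot [array([420.7,  -8.7,   4. ]), array([417.1, -15.8,   4. ])]
crate [array([531.5, 300.8,   0. ]), array([524.8, 309.3,   0. ])]
board [array([ 493.5, -301.4,    0. ]), array([ 500.1, -304. ,    0. ])]
hob [array([526.8,   6.9,   0. ]), array([ 437.6, -355.1,   -0. ])]
tumbler [array([ 504.3, -263.1,   18. ]), array([ 523.6, -248.7,   18. ])]
jar [array([ 595.1, -345.6,   18. ]), array([ 594.3, -362.5,   18. ])]
grip [515.5 320.4  48.9]
```

Call:
carry_out([
  {"jaw": 0.04, "translation": [0, 0, 0], "spin": 0.12},
  {"jaw": 0.04, "translation": [0, 0, 0], "spin": 0.12},
  {"jaw": 0.04, "translation": [0, 0, 0], "spin": 0.12},
  {"jaw": 0.04, "translation": [0, 0, 0], "spin": 0.12},
  {"jaw": 0.04, "translation": [0, 0, 0], "spin": 0.12},
  {"jaw": 0.04, "translation": [0, 0, 0], "spin": 0.12},
  {"jaw": 0.04, "translation": [0, 0, 0], "spin": 0.12},
  {"jaw": 0.04, "translation": [0, 0, 0], "spin": 0.12},
], squeeze=80)

```text
time: 4.07
tool_pos: [228.5, 554.8, 231.3]
tcp_rot: [-180.0, 0.0, 102.3]
ft_force: [-0.7, 0.2, -0.5]
finger_gap: 39.6
grip_force: 0.0
```

```bash
cat >> h.py <<'E'
from scipy.spatial.transform import Rotation as Ro
def togo(P,yaw):
    s=r.sense(); M=Ro.from_euler("xyz",s["tcp_rot"],degrees=True).as_matrix()
    dy=(yaw-s["tcp_rot"][2]+90)%180-90
    M2=Ro.from_euler("xyz",[180,0,yaw],degrees=True).as_matrix()
    print("t",s["time"],"tcp",s["tool_pos"],s["tcp_rot"],"gap",s["finger_gap"],"F",s["grip_force"],s["ft_force"])
    print("tool shift m now",np.round(M.T@(np.array(P)-s["tool_pos"])/1000,4),"after spin",np.round(M2.T@(np.array(P)-s["tool_pos"])/1000,4),"spin",np.round(-np.radians(dy),4))
E
python3 -c "
from h import *
togo([514.8,320.7,120],99.5)"
```

```text
t 4.0667 tcp [228.5423947  554.76927645 231.28502826] [-1.79998383e+02  1.14600155e-03  1.02262227e+02] gap 39.61850290069997 F 0.0 [-0.68808052  0.21490821 -0.51760477]
tool shift m now [-0.2895  0.23    0.1113] after spin [-0.2781  0.2437  0.1113] spin 0.0482
```

Call:
carry_out([
  {"jaw": 0.04, "translation": [0, 0, 0], "spin": 0.048},
  {"jaw": 0.04, "translation": [-0.025, 0.022, 0], "spin": 0},
  {"jaw": 0.04, "translation": [-0.025, 0.022, 0], "spin": 0},
  {"jaw": 0.04, "translation": [-0.025, 0.022, 0], "spin": 0},
  {"jaw": 0.04, "translation": [-0.025, 0.022, 0], "spin": 0},
  {"jaw": 0.04, "translation": [-0.025, 0.022, 0], "spin": 0},
  {"jaw": 0.04, "translation": [-0.025, 0.022, 0], "spin": 0},
  {"jaw": 0.04, "translation": [-0.025, 0.022, 0], "spin": 0},
])

```text
time: 4.73
tool_pos: [411.3, 407.6, 231.5]
tcp_rot: [180.0, -0.0, 99.9]
ft_force: [0.7, 0.4, -0.2]
finger_gap: 39.6
grip_force: 0.0
```

Call:
carry_out([
  {"jaw": 0.04, "translation": [-0.025, 0.022, 0], "spin": 0},
  {"jaw": 0.04, "translation": [-0.025, 0.022, 0.01], "spin": 0},
  {"jaw": 0.04, "translation": [-0.025, 0.022, 0.02], "spin": 0},
  {"jaw": 0.04, "translation": [-0.025, 0.022, 0.02], "spin": 0},
  {"jaw": 0.04, "translation": [0, 0, 0.02], "spin": 0},
  {"jaw": 0.04, "translation": [0, 0, 0.02], "spin": 0},
  {"jaw": 0.04, "translation": [0, 0, 0.02], "spin": 0},
  {"jaw": 0.04, "translation": [0, 0, 0], "spin": 0},
])

```text
time: 5.4
tool_pos: [511.5, 323.4, 116.1]
tcp_rot: [-179.6, 0.1, 99.8]
ft_force: [-1.0, -0.8, -2.2]
finger_gap: 40.0
grip_force: 0.0
```

```bash
python3 -c "
from h import *
togo([514.8,320.7,27.5],99.5)
S=r.snapshot('scene');T=r.snapshot('top')
print([proj(q,r.sense()['tool_pos']) for q in (S,T)],[proj(q,[514.8,320.7,46.5]) for q in (S,T)])
c=lambda i,x,y:cv2.resize(i[y:y+100,x:x+80],None,fx=5,fy=5,interpolation=cv2.INTER_CUBIC)
cv2.imwrite('pics/g1.png',np.hstack([c(S['pixels'],340,245),c(T['pixels'],175,115)]))"
```

```text
t 5.4 tcp [511.51983454 323.44409522 116.11645011] [-1.79579253e+02  1.32705823e-01  9.98127808e+01] gap 39.98243104923575 F 0.0 [-1.04022845 -0.78224148 -2.17609028]
tool shift m now [-0.0031  0.0034  0.0886] after spin [-0.0032  0.0028  0.0886] spin 0.0055
[array([391.35432052, 294.38182031]), array([206.41455066, 160.06343819])] [array([386.43624828, 314.92795861]), array([215.59185186, 164.58174395])]
```

View pics/g1.png

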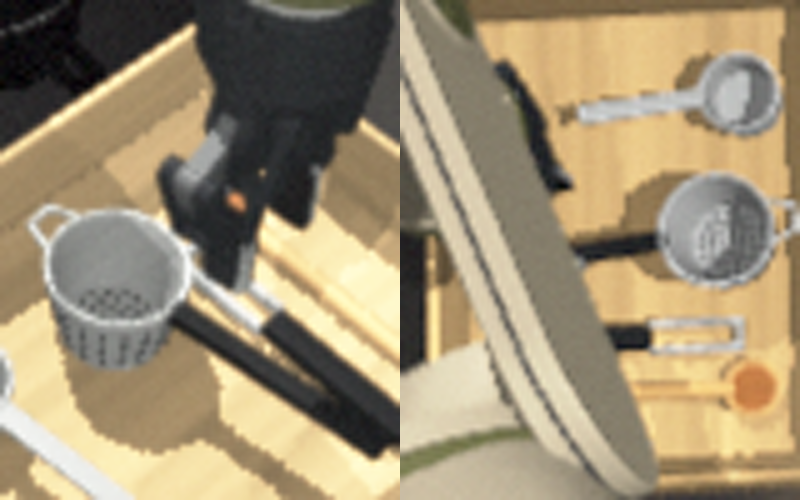

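The gripper stands above the handle. In the scene crop, the predicted grip at (232,350) falls on the handle, and the fingers have room beside the peeler. I'll descend, close and check.

Call:
carry_out([
  {"jaw": 0.04, "translation": [-0.003, 0.003, 0], "spin": 0.005},
  {"jaw": 0.04, "translation": [0, 0, 0.018], "spin": 0},
  {"jaw": 0.04, "translation": [0, 0, 0.018], "spin": 0},
  {"jaw": 0.04, "translation": [0, 0, 0.018], "spin": 0},
  {"jaw": 0.04, "translation": [0, 0, 0.016], "spin": 0},
  {"jaw": 0.04, "translation": [0, 0, 0.01], "spin": 0},
  {"jaw": 0.04, "translation": [0, 0, 0.008], "spin": 0},
  {"jaw": 0.04, "translation": [0, 0, 0], "spin": 0},
])

```text
time: 6.17
tool_pos: [517.3, 322.7, 32.7]
tcp_rot: [-180.0, 0.0, 99.6]
ft_force: [-0.2, -0.3, -0.2]
finger_gap: 40.0
grip_force: 0.0
```

```bash
python3 -c "
from h import *
togo([514.8,320.7,27.5],99.5)"
```

```text
t 6.1667 tcp [517.27261681 322.7002746   32.65879679] [-1.79954213e+02  1.59919926e-02  9.95710695e+01] gap 40.01456576882856 F 0.0 [-0.15412728 -0.29054173 -0.20989946]
tool shift m now [-0.0016 -0.0028  0.0052] after spin [-0.0016 -0.0028  0.0052] spin 0.0012
```

Call:
carry_out([
  {"jaw": 0.04, "translation": [-0.0016, -0.0028, 0.005], "spin": 0},
  {"jaw": 0.04, "translation": [0, 0, 0], "spin": 0},
  {"jaw": 0.0, "translation": [0, 0, 0], "spin": 0},
  {"jaw": 0.0, "translation": [0, 0, 0], "spin": 0},
  {"jaw": 0.0, "translation": [0, 0, 0], "spin": 0},
  {"jaw": 0.0, "translation": [0, 0, 0], "spin": 0},
  {"jaw": 0.0, "translation": [0, 0, 0], "spin": 0},
  {"jaw": 0.0, "translation": [0, 0, 0], "spin": 0},
], squeeze=80)

```text
time: 6.83
tool_pos: [515.5, 321.2, 29.0]
tcp_rot: [179.9, -0.0, 99.6]
ft_force: [-0.1, 1.0, 3.3]
finger_gap: 10.0
grip_force: 78.1
```

Call:
carry_out([
  {"jaw": 0.0, "translation": [0, 0, 0], "spin": 0},
  {"jaw": 0.0, "translation": [0, 0, 0], "spin": 0},
  {"jaw": 0.0, "translation": [0, 0, -0.005], "spin": 0},
  {"jaw": 0.0, "translation": [0, 0, -0.01], "spin": 0},
  {"jaw": 0.0, "translation": [0, 0, -0.01], "spin": 0},
  {"jaw": 0.0, "translation": [0, 0, -0.01], "spin": 0},
  {"jaw": 0.0, "translation": [0, 0, -0.005], "spin": 0},
  {"jaw": 0.0, "translation": [0, 0, 0], "spin": 0},
])

```text
time: 7.5
tool_pos: [516.4, 321.4, 70.8]
tcp_rot: [179.8, -0.1, 99.6]
ft_force: [0.0, 0.3, -0.2]
finger_gap: 10.1
grip_force: 78.0
```

Call:
carry_out([
  {"jaw": 0.0, "translation": [0, 0, -0.012], "spin": 0},
  {"jaw": 0.0, "translation": [0, 0, -0.025], "spin": 0},
  {"jaw": 0.0, "translation": [0, 0, -0.03], "spin": 0},
  {"jaw": 0.0, "translation": [0, 0, -0.03], "spin": 0},
  {"jaw": 0.0, "translation": [0, 0, -0.03], "spin": 0},
  {"jaw": 0.0, "translation": [0, 0, -0.025], "spin": 0},
  {"jaw": 0.0, "translation": [0, 0, -0.02], "spin": 0},
  {"jaw": 0.0, "translation": [0, 0, -0.01], "spin": 0},
])

```text
time: 8.17
tool_pos: [515.9, 321.2, 254.5]
tcp_rot: [179.8, -0.1, 99.6]
ft_force: [0.8, -0.5, -1.2]
finger_gap: 9.8
grip_force: 78.1
```

```bash
python3 -c "
from h import *
togo([515,-60,250],99.5)
S=r.snapshot('scene');p=r.sense()['tool_pos']
u=np.array([.167,-.986,0]); b=p+68*u+[0,0,-21.5]
print([proj(S,b+v) for v in ([0,0,0],[0,0,45])])
x,y=[int(v) for v in proj(S,b)]
T=r.snapshot('top');X,Y=[int(v) for v in proj(T,b)];print(x,y,X,Y,proj(T,b),proj(T,b+[0,0,45]))
c=lambda i,x,y:cv2.resize(i[max(y-60,0):max(y-60,0)+120,x-40:x+40],None,fx=5,fy=5,interpolation=cv2.INTER_CUBIC)
cv2.imwrite('pics/l1.png',np.hstack([c(S['pixels'],x,y),c(T['pixels'],X,Y)]))"
```

```text
t 8.1667 tcp [515.92110547 321.24227282 254.49134275] [ 1.79750406e+02 -7.60212325e-02  9.95717046e+01] gap 9.781639144402357 F 78.07528138160706 [ 0.83459272 -0.50773319 -1.19006   ]
tool shift m now [-0.3758 -0.0643  0.0037] after spin [-0.3759 -0.0638  0.0045] spin 0.0013
[array([367.31639761, 241.25985997]), array([368.69894518, 225.00508963])]
367 241 220 145 [220.70093533 145.39134909] [215.55123365 140.96253042]
```

View pics/l1.png

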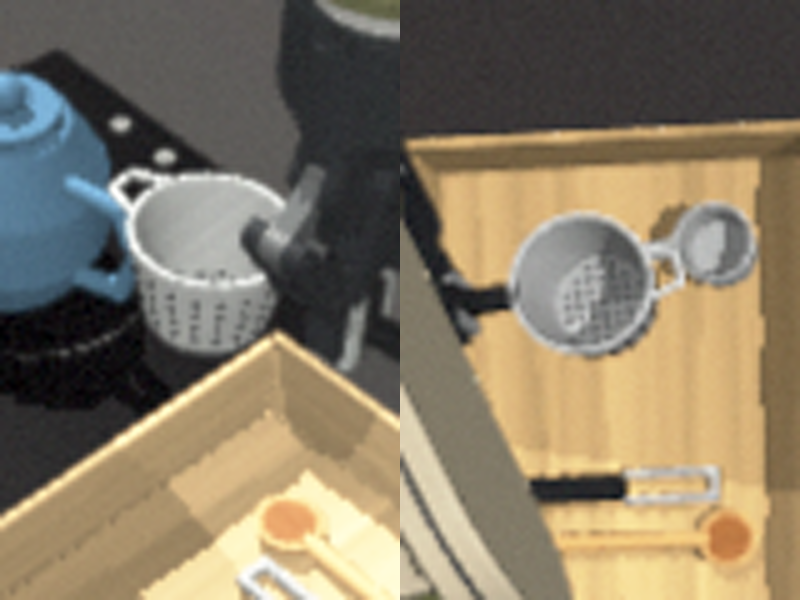

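The strainer is held almost level. Its rim centre is at about (367.4,226.6) in scene, predicted (368.7,225.0), and at (216,141.2) in top, predicted (215.6,141.0). Next is the crossing, with the base about 70 mm above the stockpot.

Call:
carry_out([
  {"jaw": 0.0, "translation": [-0.012, -0.002, 0], "spin": 0},
  {"jaw": 0.0, "translation": [-0.022, -0.0037, 0], "spin": 0},
  {"jaw": 0.0, "translation": [-0.03, -0.005, 0], "spin": 0},
  {"jaw": 0.0, "translation": [-0.03, -0.005, 0], "spin": 0},
  {"jaw": 0.0, "translation": [-0.03, -0.005, 0], "spin": 0},
  {"jaw": 0.0, "translation": [-0.03, -0.005, 0], "spin": 0},
  {"jaw": 0.0, "translation": [-0.03, -0.005, 0], "spin": 0},
  {"jaw": 0.0, "translation": [-0.03, -0.005, 0], "spin": 0},
])

```text
time: 8.93
tool_pos: [513.6, 101.6, 247.5]
tcp_rot: [-179.8, 0.0, 99.6]
ft_force: [1.1, 0.4, -0.5]
finger_gap: 10.3
grip_force: 78.1
```

Call:
carry_out([
  {"jaw": 0.0, "translation": [-0.03, -0.005, 0], "spin": 0},
  {"jaw": 0.0, "translation": [-0.03, -0.005, 0], "spin": 0},
  {"jaw": 0.0, "translation": [-0.03, -0.005, 0], "spin": 0},
  {"jaw": 0.0, "translation": [-0.03, -0.005, 0], "spin": 0},
  {"jaw": 0.0, "translation": [-0.03, -0.005, 0], "spin": 0},
  {"jaw": 0.0, "translation": [-0.03, -0.005, 0], "spin": 0},
  {"jaw": 0.0, "translation": [-0.03, -0.005, 0], "spin": 0},
  {"jaw": 0.0, "translation": [-0.02, -0.004, 0], "spin": 0},
])

```text
time: 9.6
tool_pos: [513.1, -132.2, 247.5]
tcp_rot: [-179.8, -0.1, 99.5]
ft_force: [-0.3, -0.4, -0.9]
finger_gap: 10.2
grip_force: 78.1
```

```bash
python3 -c "
from h import *
togo([391.4,-269,200],99.5)"
```

```text
t 9.6 tcp [ 513.12336727 -132.23961879  247.46669147] [-1.79762023e+02 -6.65148787e-02  9.94794946e+01] gap 10.196586952193021 F 78.0732250213623 [-0.2972677  -0.38754869 -0.90185183]
tool shift m now [-0.1149 -0.1424  0.0479] after spin [-0.1148 -0.1426  0.0475] spin -0.0004
```

Call:
carry_out([
  {"jaw": 0.0, "translation": [-0.012, -0.016, 0], "spin": 0},
  {"jaw": 0.0, "translation": [-0.018, -0.022, 0], "spin": 0},
  {"jaw": 0.0, "translation": [-0.018, -0.022, 0], "spin": 0},
  {"jaw": 0.0, "translation": [-0.018, -0.022, 0], "spin": 0},
  {"jaw": 0.0, "translation": [-0.018, -0.022, 0.01], "spin": 0},
  {"jaw": 0.0, "translation": [-0.016, -0.02, 0.015], "spin": 0},
  {"jaw": 0.0, "translation": [-0.01, -0.012, 0.015], "spin": 0},
  {"jaw": 0.0, "translation": [-0.003, -0.004, 0.007], "spin": 0},
])

```text
time: 10.27
tool_pos: [392.0, -264.7, 198.8]
tcp_rot: [-179.7, -0.2, 99.4]
ft_force: [-0.3, 0.4, -1.3]
finger_gap: 10.4
grip_force: 78.2
```

Call:
carry_out([
  {"jaw": 0.0, "translation": [0, 0, 0], "spin": 0},
  {"jaw": 0.0, "translation": [0, 0, 0], "spin": 0},
  {"jaw": 0.0, "translation": [0, 0, 0], "spin": 0},
  {"jaw": 0.0, "translation": [0, 0, 0], "spin": 0},
  {"jaw": 0.0, "translation": [0, 0, 0], "spin": 0},
  {"jaw": 0.0, "translation": [0, 0, 0], "spin": 0},
  {"jaw": 0.0, "translation": [0, 0, 0], "spin": 0},
  {"jaw": 0.0, "translation": [0, 0, 0], "spin": 0},
])

```text
time: 10.93
tool_pos: [396.1, -264.0, 203.5]
tcp_rot: [180.0, 0.0, 99.6]
ft_force: [-1.0, 0.2, 0.5]
finger_gap: 9.8
grip_force: 78.2
```

```bash
python3 -c "
from h import *
np.set_printoptions(precision=1,suppress=True)
togo([391.4,-269,200],99.5)
S=r.snapshot('scene');T=r.snapshot('top');p=r.sense()['tool_pos']
u=np.array([.166,-.986,0]); b=p+68*u+[0,0,-21.5]; print('pred base',b)
o=[]
for s in (S,T):
    x,y=[int(v) for v in proj(s,b+[0,0,20])];x-=40;y-=60;print('crop0',x,y,'pred rim',(proj(s,b+[0,0,45])-[x,y])*5,'base',(proj(s,b)-[x,y])*5)
    o.append(cv2.resize(s['pixels'][y:y+120,x:x+80],None,fx=5,fy=5,interpolation=cv2.INTER_CUBIC))
cv2.imwrite('pics/m1.png',np.hstack(o))"
```

```text
t 10.9333 tcp [ 396.1 -264.   203.5] [180.    0.   99.6] gap 9.805332684514543 F 78.164541721344 [-1.   0.2  0.5]
tool shift m now [-0. -0.  0.] after spin [-0. -0.  0.] spin 0.0017
pred base [ 407.3 -331.2  181.9]
crop0 224 66 pred rim [198.1 266.8] base [204.3 332.6]
crop0 413 134 pred rim [218.2 295.9] base [191.  306.1]
```

View pics/m1.png

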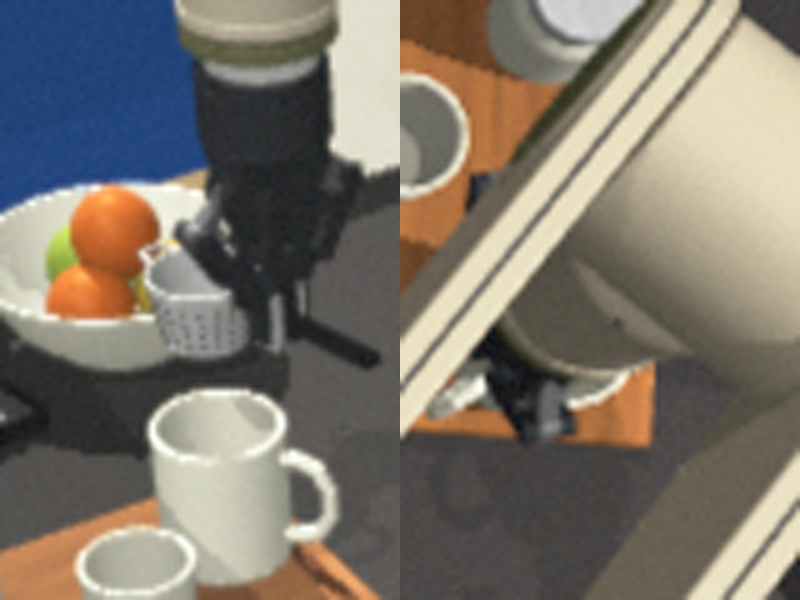

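The strainer is held above the mug; the arm hides it in the top view, so I use the scene view. In the crop the handle tip is at (378,358), the base's lower edge at about (203,358), the rim's left edge at (145,265) and the ear tip at (141,250). I'll fit the sag angle and any slip to these.

```bash
python3 - <<'E'
from h import *
from scipy.optimize import least_squares
np.set_printoptions(precision=1,suppress=True)
S=r.snapshot("scene");s=r.sense();p=s["tool_pos"];x0=np.array([224,66])
L=Ro.from_euler("z",s["tcp_rot"][2]+180,degrees=True).as_matrix()
th=np.linspace(0,2*np.pi,120)
circ=lambda R,z:np.c_[R*np.cos(th),R*np.sin(th),0*th+z]
G=np.array([-68,0,40.5])
def feat(v):
    sag,sl,dz=v; M=L@Ro.from_euler("y",sag,degrees=True).as_matrix()
    W=lambda P:np.array([(proj(S,p+[0,0,19]+M@(q-G+[sl,0,dz]))-x0+.4)*5 for q in np.atleast_2d(P)])
    base=W(circ(26,0));rim=W(circ(35,45));e=W([[-146,0,40.5]])[0]
    return np.array([e[0],e[1],base[:,1].max(),rim[:,0].min(),W([[49,0,40.5]])[0][0]])
obs=np.array([376,358,358,145,142])
for k in [(0,0,0),(3,0,0),(6,0,0),(3,3,0)]: print(k,feat(k)-obs)
f=least_squares(lambda v:np.r_[feat(v)-obs,0.8*np.array(v[1:])],[0,0,0]);print(f.x,f.fun)
M=L@Ro.from_euler("y",f.x[0],degrees=True).as_matrix()
print("base",p+[0,0,19]+M@(-G+[f.x[1],0,f.x[2]]))
# check of the lift shot (tcp 515.9,321.2,254.5)
T=r.snapshot("top");t,e=tri(S,(367.4,226.6),T,(216.0,141.2));print("lift rim tri",t,e,"pred level",np.array([515.9,321.2,254.5])+Ro.from_euler("z",-80.4,degrees=True).apply([68,0,23.5]))
E
```

```text
(0, 0, 0) [-1.5  1.3 -1.6 -3.6  4.8]
(3, 0, 0) [-1.9 -5.   3.5 -2.9  6. ]
(6, 0, 0) [ -2.6 -11.5   8.5  -2.    7.5]
(3, 3, 0) [-5.7 -6.6  2.  -6.2  2.8]
[ 0.6 -0.1 -0.1] [-1.4  0.3 -0.4 -3.4  5.2 -0.1 -0.1]
base [ 407.2 -330.7  181.1]
lift rim tri [528.9 253.8 274.6] 2.0884517941838414 pred level [527.2 254.2 278. ]
```

Call:
carry_out([
  {"jaw": 0.0, "translation": [-0.002, -0.003, 0.004], "spin": 0},
  {"jaw": 0.0, "translation": [-0.0023, -0.0023, 0.008], "spin": 0},
  {"jaw": 0.0, "translation": [0, 0, 0.01], "spin": 0},
  {"jaw": 0.0, "translation": [0, 0, 0.01], "spin": 0},
  {"jaw": 0.0, "translation": [0, 0, 0.008], "spin": 0},
  {"jaw": 0.0, "translation": [0, 0, 0.006], "spin": 0},
  {"jaw": 0.0, "translation": [0, 0, 0.004], "spin": 0},
  {"jaw": 0.0, "translation": [0, 0, 0.002], "spin": 0},
])

```text
time: 11.8
tool_pos: [391.1, -268.9, 150.3]
tcp_rot: [-180.0, -0.1, 99.6]
ft_force: [-0.4, -1.4, -1.0]
finger_gap: 10.4
grip_force: 78.2
```

Call:
carry_out([
  {"jaw": 0.0, "translation": [0, 0, 0.002], "spin": 0},
  {"jaw": 0.0, "translation": [0, 0, 0], "spin": 0},
  {"jaw": 0.0, "translation": [0, 0, 0], "spin": 0},
  {"jaw": 0.0, "translation": [0, 0, 0], "spin": 0},
  {"jaw": 0.0, "translation": [0, 0, 0], "spin": 0},
  {"jaw": 0.0, "translation": [0, 0, 0], "spin": 0},
  {"jaw": 0.0, "translation": [0, 0, 0], "spin": 0},
  {"jaw": 0.0, "translation": [0, 0, 0], "spin": 0},
])

```text
time: 12.47
tool_pos: [391.4, -269.3, 149.4]
tcp_rot: [180.0, 0.0, 99.6]
ft_force: [-0.9, 0.8, -0.9]
finger_gap: 10.1
grip_force: 78.2
```

```bash
python3 - <<'E'
from h import *
np.set_printoptions(precision=1,suppress=True)
S=r.snapshot("scene");s=r.sense();p=s["tool_pos"]
L=Ro.from_euler("z",s["tcp_rot"][2]+180,degrees=True).as_matrix()
B=p+[0,0,19]+L@[68,0,-40.5];print(p,s["tcp_rot"],"base level",B,"d",B-[402.7,-336,112.4],s["ft_force"])
x,y=220,90;im=cv2.resize(S["pixels"][y:y+110,x:x+100],None,fx=5,fy=5,interpolation=cv2.INTER_CUBIC)
th=np.linspace(0,2*np.pi,60)
def dr(C,R,z,col): 
    q=[(proj(S,np.asarray(C)+[R*np.cos(t),R*np.sin(t),z])-[x,y]+.4)*5 for t in th]
    cv2.polylines(im,[np.int32(q)],True,col,1)
dr(B,26,0,(0,0,255));dr(B,35,45,(0,0,255));dr([402.7,-336,112.4],43,0,(0,255,0))
cv2.imwrite("pics/f1.png",im)
E
```

```text
[ 391.4 -269.3  149.4] [180.    0.   99.6] base level [ 402.7 -336.4  127.9] d [ 0.  -0.4 15.5] [-0.9 -1.2 -1. ]
```

View pics/f1.png

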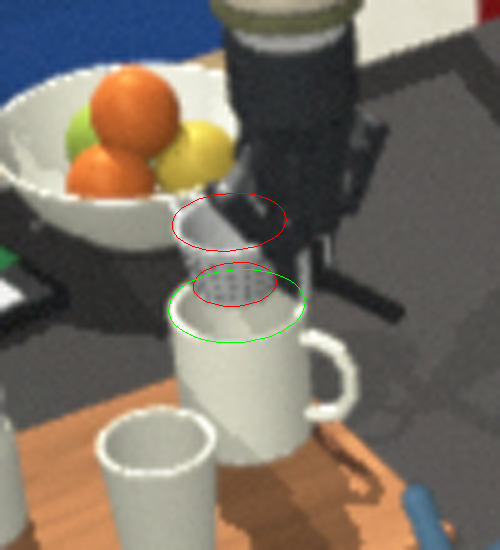

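The overlay agrees with the image: the model's base ellipse (red, centre (234,285)) lies on the strainer's base, and the mug rim ellipse (green) lies on the mug's rim. They're concentric within a few mm, with a gap of about 13–15 mm. I'll lower it 3 mm, let it settle and hand in.

Call:
carry_out([
  {"jaw": 0.0, "translation": [0, 0, 0.001], "spin": 0},
  {"jaw": 0.0, "translation": [0, 0, 0.001], "spin": 0},
  {"jaw": 0.0, "translation": [0, 0, 0.001], "spin": 0},
  {"jaw": 0.0, "translation": [0, 0, 0], "spin": 0},
  {"jaw": 0.0, "translation": [0, 0, 0], "spin": 0},
  {"jaw": 0.0, "translation": [0, 0, 0], "spin": 0},
  {"jaw": 0.0, "translation": [0, 0, 0], "spin": 0},
  {"jaw": 0.0, "translation": [0, 0, 0], "spin": 0},
])

```text
time: 13.18
tool_pos: [391.4, -269.3, 146.3]
tcp_rot: [180.0, 0.0, 99.6]
ft_force: [0.0, 0.0, -0.9]
finger_gap: 10.2
grip_force: 78.2
```

```bash
python3 -c "
from bench import r
s=r.sense();print(s['tool_pos'],s['qd'],s['grip_force']);print(r.hand_in())"
```

```text
[ 391.38808    -269.31342664  146.34819069] [-0.03152331 -0.01596341 -0.01555626  0.0465745   0.04649888  0.02227811] 78.21716666221619
the job is handed in; nothing more can be done
None
```

I handed the job in with the gripper still holding the strainer by its handle, level to within about 3° and centred over the mug to within a few mm; its base is an estimated 10–12 mm above the rim, and the interface gave no verdict.

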